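# Let a cleaned batch down the tin chute

### The job

Press the red spring button right down through the finger slot of the chute's slide gate and, keeping it down, slide the gate past it until it is fully open, so that the bail roller housing and the two drag washers run down the chute into the green sorting bin. Once all three are in the bin, push the gate fully shut again so that the button springs up in its slot, and come clear. Only press and push gently with the fingertips, gripping nothing: do not touch the three parts, and leave the reel, the spool cap and the wrench where they are.

Things in the scene. Friction and masses are not known exactly. Their poses are not given: they have to be found in the camera images.
- chute: Fixed tin chute on legs. Origin on the counter under the gate; x points down the chute to the bin, z up. Channel along x, 64 mm wide inside, centred on y = 0, sloping 35 degrees, floor 165 mm high at the gate; its walled upper part, where the batch waits, reaches x = -105 mm and 260 mm high. Two guide rails for the gate run out sideways along -y to y = -196 mm: x = +-(35 to 39) mm, tops 208 mm high.
- gate (a joint): Steel slide gate, m: 0 = fully shut, blade across the chute; 0.066 = fully open, at its stop. Opens along the chute's -y; stays where left (friction 1.5 N, plus up to 2 N drag from the button under it). Its level plate, 70 mm wide, 4 mm thick, top 204 mm above the counter, slides between the rails. While the button is up it stops the gate after 2 mm. Cannot be lifted.
- gate_slot (a point): Centre of the finger slot in the gate's plate, at the height of the plate's top; moves with the gate. The slot is 43 mm long along the chute's y and 54 mm wide along x, right through the plate, with the button standing in it; shut, it spans chute y = -104 to -147 mm. Its outer (-y) end is the turned-up lip, its inner end is solid plate, 2 mm from the button.
- gate_lip (a point): Middle of the top edge of the gate's turned-up lip, 224 mm above the counter; moves with the gate. The lip is an upright strip 4 mm thick (along the chute's y), 70 mm wide (x), standing 20 mm above the plate. A finger in the slot drags the gate open by its inner face; its outer face, the free end of the gate, serves to push the gate shut.
- button_top (a point): Centre of the flat top of the red spring button, 36 mm long (along the chute's y, the sliding direction) and 24 mm wide (along x), at chute x = 0, y = -124 mm, standing in the finger slot. Up, its top is 209 mm above the counter, 5 mm above the gate's plate. It does not move along with the gate.
- button (a joint): Travel of the red button straight down, m: 0 = up, 0.015 = right down at its stop. Spring: 3 N to start it, 7.5 N right down. From 9 mm down the gate's plate can pass over it. Once the plate covers it, it stays down under the plate (about 0.009) until the gate is fully shut, when it springs up in the slot.
- bin: Shallow green sorting bin, fixed under the mouth of the chute, 170 mm (x) by 160 mm (y), 45 mm high, walls 4 mm; origin at the centre of its underside, axes as the chute's.
- housing: Stainless bail roller housing, 28 x 19 x 17 mm, 25 to 50 g, lying loose in the chute behind the gate; origin at the centre of its underside.
- washer_a: Cream nylon drag washer, 26 mm across, 4 mm thick, loose in the chute behind the gate; origin at the centre of its underside.
- washer_b: The other cream nylon drag washer, the same.
- reel: Orange surfcasting reel, standing on its spool face on the counter, about 80 mm across and 150 mm high, with handle and foot sticking out up to 90 mm from its axis; origin under the spool's axis. A bystander.
- spool_cap: Grey rubber spool cap, 60 mm across, 30 mm high, on the counter; origin at the centre of its underside. A bystander.
- nut_wrench: Brass rotor nut wrench, 140 mm long, lying on the counter; origin under its middle, x along it. A bystander.

How it is judged:
By the outcome, as a careful person would: the job done as asked, in the order asked, and still so for the second after the job is handed in, with the robot touching nothing.
It also fails if it takes over 42 s, if anything falls off the work surface, if the arm or the gripper's body presses on something with over 40 N, if the wrist force passes 120 N, or if a joint passes its speed limit or range.

### The arm

A 6-joint arm with a two-finger parallel gripper is mounted at the origin on the work surface. World frame = base frame: x ahead of the robot, y to its left, z up, the work surface at z = 0. Lengths are in m, angles in rad, forces in N, time in s.
With the tool pointing down it reaches from about 0.325 to 0.9 m from the base axis. Payload 3.5 kg.
Tool frame: the origin (TCP) lies at the very end of the fingers, on their centre line; the grasp point (between the pads) lies env.grasp_offset behind it (env.grasp_offset is the distance from the TCP to the grasp point, in m); z points along the fingers, x is the direction in which the jaws open and shut, and the axes are right-handed (so a half turn about z gives the same grasp; the last joint's range is limited). The gripper opens to 85 mm and grips with 20 to 120 N. Pads are 22 mm wide; open, the fingers measure 114 mm over their backs; the gripper's body (76 mm by 85 mm) begins 54 mm behind the grasp point. The pads swing forward as they close: fully open they stand 13 mm farther back than shut.
Start: joints at [-1.315, 0.276, -0.026, 1.268, 0, 1.467], TCP at [0.219, -0.585, 0.231] pointing down, gripper open.
Joint ranges: [-3.12, 3.12], [-0.85, 1.88], [-1.08, 1.24], [-1.95, 2.15], [-1.57, 1.53], [-3.14, 3.14]. Speed limits (rad/s): [2.57, 2.57, 3.14, 3.14, 3.14, 3.14].

### API

Orientations are given as a rotation vector (axis times angle).
In Python, from rig import env gives the robot as it stands.
- The arm moves only by the tool send_rows, never from a script. Its argument "increments" is a list of rows, each a list of 7 numbers: the closure, from 0 (fully open) to 1 (shut), then the shift along the tool's x, y, z in units of 40 mm (1.0 is 40 mm), then the turn, a rotation vector about the tool's x, y, z in units of 6 degrees (1.0 is 6 degrees). In form: [[jaw, tx, ty, tz, rx, ry, rz], ...]. A call has 1 to 12 rows; each row is the pose to reach, as a shift and turn from the pose commanded when the call began, along the tool's axes at that moment; what a row does not reach only later rows make up. A row lasts 1/12 s, in which the tool goes at most 41.7 mm and 7.16 degrees, less where a joint would pass 70% of its speed; a pose out of reach is approached as far as the arm can. A call with a gripper value outside its range is refused whole. The fingers move at their own pace and stop on an object; the grip force is fixed at half the most. Time passes only in rows, so rows that repeat a pose let the fingers close. It gives the time, the measured TCP pose, the force and the opening at its end, in the units of the state.
- env.read_state(): the state, without advancing time (a new reading comes with each control period).
- env.get_image(name): name is "scene" or "top"; returns the picture (400x640x3 uint8, blue, green, red); there is no depth.
- env.calibration(name): a dict with "vfov" (degrees; the focal length in pixels is half the picture's height over the tangent of half this angle, whatever the lens; pixels are square), "cx", "cy" (the principal point, pixels), "D" ([k1, k2, p1, p2, k3] as OpenCV has them; the pictures are not rectified), "position" and "attitude" of the camera in the world. Camera axes: x right, y down, z forward; pixel columns grow to the right and rows downward; lengths in m; the calibration is good to about 2 mm. A picture is of the moment at which its call begins. calibration takes no time and is no camera call.
- env.close_job(): hands the job in, once; it reports no verdict.
Trained networks look in the newest picture that a camera, given by its name, has taken for a name from the list of things; names that differ only in an ending like _2 or _b are one class to them, and where a whole thing is asked for, a point or a joint stands for the part that bears it (a point fixed in the world has none). Each returns a list of dicts, best first, with "confidence" (0 to 1); they miss things now and then, are a little off and sometimes report something else, mostly with a low value. They report only what shows in the picture. A call takes as long as a camera call.
- env.search_frame(query, camera): "rect" ([centre column, centre row, width, height] in pixels, round what is visible of it).
- env.masks_of(query, camera): "region" (400x640 bool, what is visible of it) and "rect" ([centre column, centre row, width, height] in pixels, round what is visible of it).
- env.mark_of(query, camera): "at" ([row, column] in pixels: a listed point, or the origin of a listed thing).
The state is a dict: "time_s": time; "q": joint angles; "joint_vel": joint speeds; "joint_efforts": joint torques, N m; "eef_pos": TCP position; "tool_rot": TCP orientation; "force": force on the tool from outside, world axes, zero at the start; "moment": the same for the moment, N m; "grip_width": finger opening in m.
Only numpy, scipy, OpenCV 4.12 (cv2) and the standard library are available. Lean on these libraries where they do the work, as an engineer would, in place of code of your own. Each camera call takes 0.05 s, during which the arm holds its last target.

## Working session

There is one attempt and no reset: what is moved stays moved. The work goes in short steps, Python scripts to look and compute and a tool call to move; the robot and the scene stay as the last step left them, time stands still between calls to the robot, and variables do not carry over. Pictures are saved under pics/ and viewed, and the job is handed in when it is done.

Besides the shell and the picture viewer there is one more tool, called after "Call:" in YAML: its name, and indented under it one key for each argument. send_rows: Moves the arm, as the interface text tells. Its arguments: {"type":"object","properties":{"increments":{"type":"array","items":{"type":"array","items":{"type":"number"}}}},"required":["increments"]}

```bash
mkdir -p pics; ls; python3 - <<'E'
from rig import env
import cv2
for n in ("scene","top"):
    im=env.get_image(n); cv2.imwrite(f"pics/{n}0.png",im)
    print(n,env.calibration(n))
    for q in ("button_top","gate_slot","gate_lip","chute","bin","reel","spool_cap","nut_wrench"):
        try:
            print(q,[(d["at"],round(d["confidence"],2)) for d in env.mark_of(q,n)[:2]])
        except Exception as e: print(q,e)
print(env.read_state(), env.grasp_offset)
E
```

```text
pics
scene {'vfov': 53.894617174848115, 'cx': 317.1516500208653, 'cy': 199.30047888225758, 'D': array([-0.00526564,  0.        ,  0.        ,  0.        ,  0.        ]), 'position': array([0.99846169, 0.55923504, 0.6569103 ]), 'attitude': array([-0.70313664, -2.42643816,  1.32987969])}
button_top [([190.5, 373.4], 0.41)]
gate_slot [([194.2, 371.9], 0.77), ([316.9, 314.0], 0.56)]
gate_lip [([180.2, 365.0], 0.69)]
chute [([298.5, 387.9], 0.94)]
bin [([314.8, 313.9], 0.82)]
reel [([193.0, 281.2], 0.72)]
spool_cap []
nut_wrench [([255.2, 308.3], 0.58)]
top {'vfov': 44.67627527776662, 'cx': 323.54936256479635, 'cy': 204.10835770798795, 'D': array([-0.03540461,  0.        ,  0.        ,  0.        ,  0.        ]), 'position': array([ 0.38482226, -0.11201533,  1.12310437]), 'attitude': array([-2.15670971,  2.09856016, -0.20297525])}
button_top [([232.3, 262.5], 0.67)]
gate_slot [([240.1, 265.3], 0.9)]
gate_lip [([239.7, 274.3], 0.72)]
chute [([231.1, 223.1], 0.78)]
bin [([169.8, 244.5], 0.7)]
reel [([240.1, 449.5], 0.88), ([235.0, 264.2], 0.45)]
spool_cap [([291.5, 274.6], 0.72)]
nut_wrench [([204.7, 320.0], 0.96), ([235.3, 263.1], 0.61)]
{'time_s': 0.9, 'q': array([-1.31540033e+00,  2.76407214e-01, -2.63732789e-02,  1.26801421e+00,
       -1.81121068e-05,  1.46741499e+00]), 'joint_vel': array([ 3.98627106e-04, -3.24226923e-03, -6.71870552e-04, -1.00627779e-03,
        8.79727721e-05, -4.17293752e-04]), 'joint_efforts': array([-9.37881705e-04, -4.45483589e+01,  2.95567131e+01,  7.70564184e-04,
       -1.67339635e-04, -6.07945481e-07]), 'eef_pos': array([ 0.21945403, -0.5852107 ,  0.23132142]), 'tool_rot': array([ 2.58214928e+00, -1.78941793e+00, -1.66006915e-05]), 'force': array([-0.49245742,  0.23139083, -0.62256452]), 'moment': array([-0.00177024, -0.01503541,  0.03268956]), 'grip_width': 0.08539787280793783} 0.0187
```

View pics/top0.png

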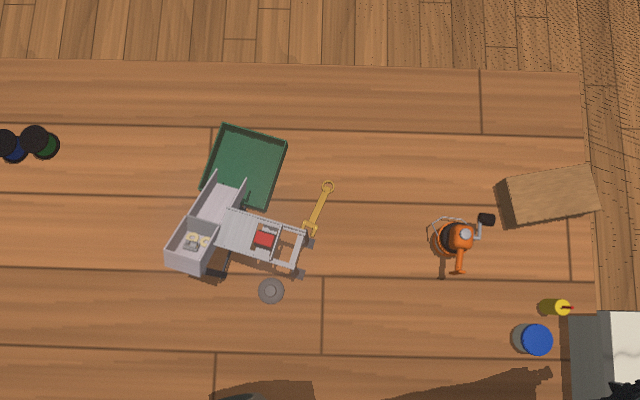

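View pics/scene0.png

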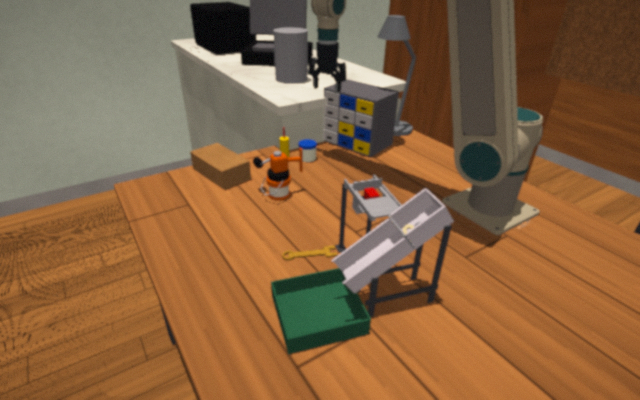

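The top view shows the chute, with the red button at about (265,238), the gate lip near col 275, rails ending near (305,245), the bin at (244,165) and the cap at (271,291). In the scene view the button is at about (371,193). I'll zoom in and fit the chute pose.

```bash
cat > h.py <<'E'
import numpy as np, cv2
from scipy.spatial.transform import Rotation as R
from rig import env
def cam(n):
    c=env.calibration(n); f=200/np.tan(np.radians(c["vfov"]/2))
    K=np.array([[f,0,c["cx"]],[0,f,c["cy"]],[0,0,1.]])
    Rw=R.from_rotvec(c["attitude"]).as_matrix()
    return K,c["D"],Rw,c["position"]
def at_z(n,u,v,z):
    K,D,Rw,p=cam(n)
    q=cv2.undistortPoints(np.array([[[u,v]]],float),K,D)[0,0]
    d=Rw@np.array([q[0],q[1],1]); return p+d*(z-p[2])/d[2]
def proj(n,P):
    K,D,Rw,p=cam(n); P=np.atleast_2d(P).astype(float)
    rv=cv2.Rodrigues(Rw.T)[0]; return cv2.projectPoints(P,rv,-Rw.T@p,K,D)[0][:,0]
E
python3 - <<'E'
from h import *
im=cv2.imread("pics/top0.png"); c=im[160:300,155:325]
cv2.imwrite("pics/top0z.png",cv2.resize(c,None,fx=4.5,fy=4.5*0.93,interpolation=cv2.INTER_CUBIC)[:600])
im=cv2.imread("pics/scene0.png"); c=im[165:285,320:470]
cv2.imwrite("pics/scene0z.png",cv2.resize(c,None,fx=5,fy=5,interpolation=cv2.INTER_CUBIC))
for q,u,v,z in (("btn",262.5,232.3,.209),("slot",265.3,240.1,.204),("lip",274.3,239.7,.224),("chute",223.1,231.1,0),("bin",244.5,169.8,0),("cap",271,291,.03),("wr",320,205,0)): print(q,at_z("top",u,v,z).round(4))
for q,u,v,z in (("btn",373.4,190.5,.209),("slot",371.9,194.2,.204),("lip",365,180.2,.224),("chute",387.9,298.5,0),("bin",313.9,314.8,0)): print(q,at_z("scene",u,v,z).round(4))
E
```

```text
btn [ 0.4976 -0.0016  0.209 ]
slot [ 0.4835 -0.0071  0.204 ]
lip [ 0.4825 -0.026   0.224 ]
chute [0.5236 0.1152 0.    ]
bin [0.6715 0.0738 0.    ]
cap [ 0.3896 -0.0052  0.03  ]
wr [ 0.5915 -0.108   0.    ]
btn [0.482  0.0015 0.209 ]
slot [0.4893 0.0058 0.204 ]
lip [ 0.4865 -0.0245  0.224 ]
chute [0.5167 0.1238 0.    ]
bin [ 0.6825  0.0752 -0.    ]
```

View pics/top0z.png

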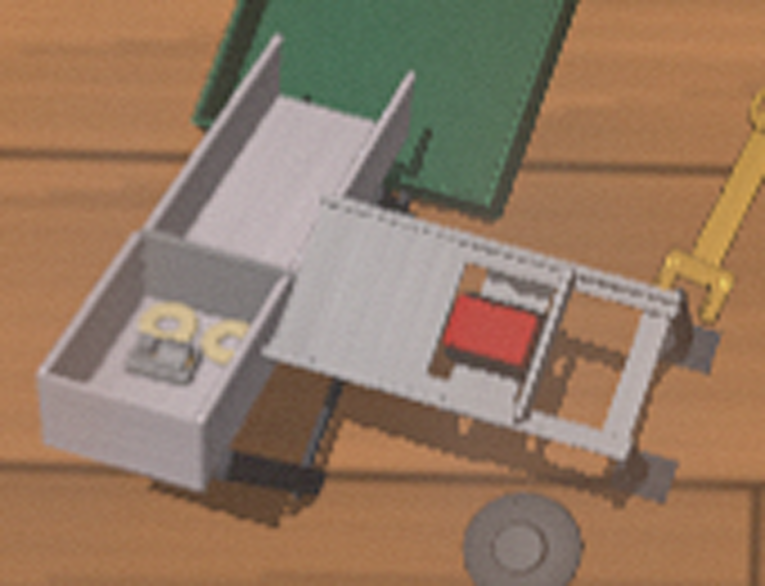

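View pics/scene0z.png

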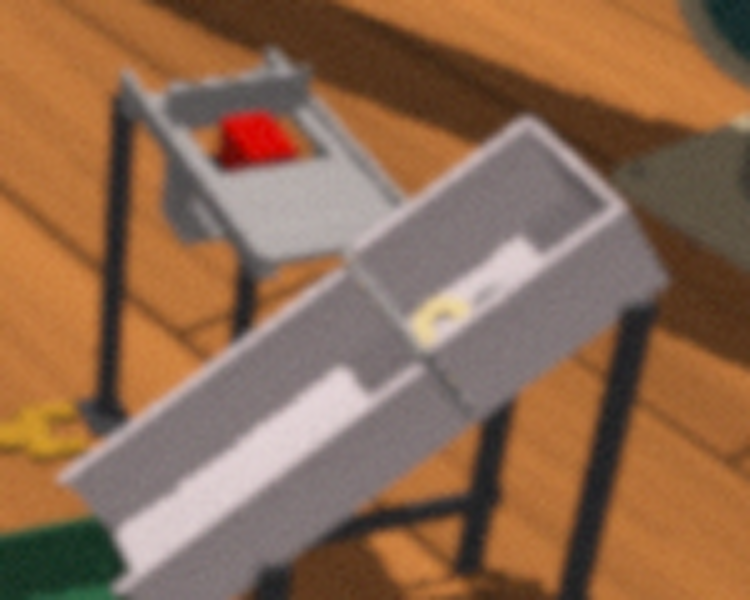

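```bash
python3 - <<'E'
from h import *
from scipy.optimize import least_squares
T=lambda u,v:(155+u/4.5-.4,160+v/(4.5*.93)-.4)
S=lambda u,v:(320+u/5-.4,165+v/5-.4)
obs=[("top",(.039,-.196,.208),T(682,294)),("top",(-.039,-.196,.208),T(628,457)),
("top",(.035,-.149,.224),T(575,270)),("top",(-.035,-.149,.224),T(521,416)),
("scene",(.035,-.149,.224),S(165,95)),("scene",(-.035,-.149,.224),S(306,68)),("scene",(.039,-.196,.208),S(128,74))]
im={n:cv2.imread(f"pics/{n}0.png") for n in("top","scene")}
m={}
for n in im:
    h=cv2.cvtColor(im[n],cv2.COLOR_BGR2HSV)
    r=((h[...,0]<5)|(h[...,0]>174))&(h[...,1]>190)&(h[...,2]>150)
    lab=cv2.connectedComponentsWithStats(r.astype(np.uint8)); 
    print(n,[ (s[:5].tolist(),c.round(1).tolist()) for s,c in zip(lab[2][1:],lab[3][1:]) if s[4]>30])
def W(p,P): 
    c,s=np.cos(p[2]),np.sin(p[2]); return [p[0]+c*P[0]-s*P[1],p[1]+s*P[0]+c*P[1],P[2]]
def f(p): return np.concatenate([proj(n,W(p,P))[0]-o for n,P,o in obs])
for y0 in(-.3,):
    r=least_squares(f,[.52,.115,y0],loss="soft_l1"); print(r.x,np.degrees(r.x[2]),r.fun.reshape(-1,2).round(1))
p=r.x
# bin fit: corners
for nm,P in(("btn",(0,-.124,.209)),("slot",(0,-.1255,.204)),("lip",(0,-.149,.224)),("chute",(0,0,0))):
    print(nm,np.round(W(p,P),4),proj("top",W(p,P)).round(1),proj("scene",W(p,P)).round(1))
np.save("pose.npy",p)
for n in im:
    I=im[n].copy()
    def poly(pts): cv2.polylines(I,[np.int32(proj(n,[W(p,q) for q in pts])*16)],True,(255,255,0),1,cv2.LINE_AA,4)
    poly([(a*.012,-.124+b*.018,.209) for a,b in((1,1),(1,-1),(-1,-1),(-1,1))])
    poly([(a*.027,-.1255+b*.0215,.204) for a,b in((1,1),(1,-1),(-1,-1),(-1,1))])
    poly([(-.105,-.032,.26),(-.105,.032,.26)])
    poly([(.035,-.151,.224),(-.035,-.151,.224),(-.035,-.147,.224),(.035,-.147,.224)])
    poly([(a*.039,b,.208) for a,b in((1,-.196),(1,-.04),(-1,-.04),(-1,-.196))])
    c=I[160:300,155:325] if n=="top" else I[165:285,320:470]
    cv2.imwrite(f"pics/{n}fit.png",cv2.resize(c,None,fx=4,fy=4,interpolation=cv2.INTER_CUBIC))
E
```

```text
top []
scene [([364, 188, 15, 9, 89], [371.2, 191.9])]
[ 0.51773486  0.11580832 -0.2605004 ] -14.925573316024705 [[-0.1 -0.1]
 [-0.2  0.7]
 [-1.3 -0.6]
 [-0.7  0.6]
 [-0.5 -2.7]
 [-0.2 -1.6]
 [-2.7 -1.9]]
btn [ 0.4858 -0.004   0.209 ] [[263.4 238.5]] [[370.5 189.9]]
slot [ 0.4854 -0.0055  0.204 ] [[264.5 239.1]] [[370.  191.5]]
lip [ 0.4794 -0.0282  0.224 ] [[275.4 241.4]] [[366.5 178.7]]
chute [0.5177 0.1158 0.    ] [[222.7 233.6]] [[385.2 296.4]]
```

View pics/topfit.png

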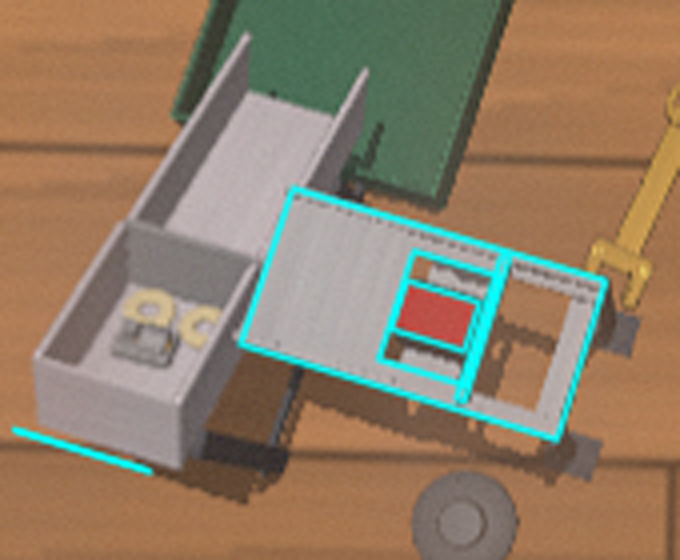

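View pics/scenefit.png

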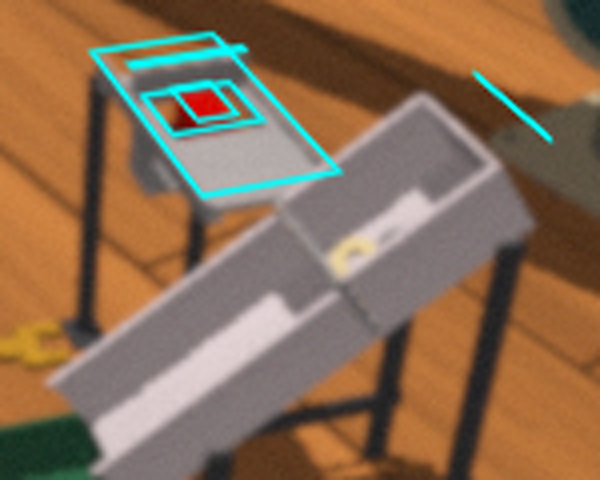

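```bash
cat > go.py <<'E'
# rows helper: target in chute frame -> tool units from current commanded(approx measured) pose
from h import *
p=np.load("pose.npy")
def W(P): 
    c,s=np.cos(p[2]),np.sin(p[2]); return np.array([p[0]+c*P[0]-s*P[1],p[1]+s*P[0]+c*P[1],P[2]])
def C(w):
    c,s=np.cos(p[2]),np.sin(p[2]); d=np.array(w)-[p[0],p[1],0]; return np.array([c*d[0]+s*d[1],-s*d[0]+c*d[1],d[2]])
def state(): 
    s=env.read_state(); Rt=R.from_rotvec(s["tool_rot"]); 
    c,sn=np.cos(p[2]),np.sin(p[2]); f=s["force"]; fc=[c*f[0]+sn*f[1],-sn*f[0]+c*f[1],f[2]]
    print("t",round(s["time_s"],2),"chute",(C(s["eef_pos"])*1e3).round(1),"F",np.round(fc,1),"grip",round(s["grip_width"],4))
    return s,Rt
def need(P,s,Rt): return (Rt.inv().apply(W(P)-s["eef_pos"])/.04).round(3)
E
python3 - <<'E'
from go import *
from scipy.optimize import least_squares
T=lambda u,v:(155+u/4.5-.4,160+v/(4.5*.93)-.4)
S=lambda u,v:(320+u/5-.4,165+v/5-.4)
top=[("top",(.039,-.196,.208),T(682,294)),("top",(-.039,-.196,.208),T(628,457)),
("top",(.035,-.149,.224),T(575,270)),("top",(-.035,-.149,.224),T(521,416))]
sc=[("scene",(.035,-.149,.224),S(165,95)),("scene",(-.035,-.149,.224),S(306,68)),("scene",(.039,-.196,.208),S(128,74))]
def Wp(p,P):
    c,s=np.cos(p[2]),np.sin(p[2]); return [p[0]+c*P[0]-s*P[1],p[1]+s*P[0]+c*P[1],P[2]]
for o in(top,sc,top+sc):
    r=least_squares(lambda p:np.concatenate([proj(n,Wp(p,P))[0]-q for n,P,q in o]),[.52,.115,-.26])
    print(r.x.round(4),r.fun.round(1), "btn",np.round(Wp(r.x,(0,-.124,.209)),4))
s,Rt=state()
print("tool axes in world",Rt.as_matrix().round(3).T)
yaw=p[2]
# want tool x along +-chute x, z down
for sg in(1,-1):
    x=np.array([np.cos(yaw),np.sin(yaw),0])*sg; z=np.array([0,0,-1]); M=np.stack([x,np.cross(z,x),z],1)
    rv=(Rt.inv()*R.from_matrix(M)).as_rotvec(); print(sg,np.degrees(rv).round(2),(np.degrees(rv)/6).round(3))
print(need((0,-.13,.26),s,Rt), W((0,-.13,.26)))
for q in ("reel",):
  print(at_z("top",449,240,.1))
E
```

```text
[ 0.5197  0.1142 -0.2706] [ 0.6 -0.1  0.1  0.6 -0.5 -0.8 -0.2  0.3] btn [ 0.4866 -0.0052  0.209 ]
[ 0.5268  0.1234 -0.2947] [ 0.2 -0.8  1.2  0.8 -1.4 -0.2] btn [0.4908 0.0048 0.209 ]
[ 0.518   0.1162 -0.2624] [-0.4 -0.1 -0.5  0.7 -1.6 -0.6 -1.   0.6 -0.4 -2.7 -0.1 -1.5 -2.6 -1.8] btn [ 0.4859 -0.0035  0.209 ]
t 0.9 chute [-107.7 -754.2  231.3] F [-0.5  0.1 -0.6] grip 0.0854
tool axes in world [[ 0.351 -0.936 -0.   ]
 [-0.936 -0.351  0.   ]
 [-0.    -0.    -1.   ]]
1 [  0.     0.   -54.52] [ 0.     0.    -9.086]
-1 [  0.    -0.   125.48] [ 0.    -0.    20.914]
[-11.145 -11.249  -0.717] [ 0.48425153 -0.00980564  0.26      ]
[ 0.50539923 -0.38374328  0.1       ]
```

```bash
python3 - <<'E'
import numpy as np
np.save("pose.npy",np.array([.5199,.1166,-.267]))
E
python3 - <<'E'
from go import *
s,Rt=state(); print(need((0,-.13,.262),s,Rt))
E
```

```text
t 0.9 chute [-104.6 -756.2  231.3] F [-0.5  0.1 -0.6] grip 0.0854
[-11.157 -11.29   -0.767]
```

Call:
send_rows:
  increments:
    - [1, -0.3, -0.3, -0.3, 0, 0, 0]
    - [1, -0.9, -0.9, -0.6, 0, 0, 0]
    - [1, -1.5, -1.5, -0.8, 0, 0, -0.8]
    - [1, -2.1, -2.1, -0.8, 0, 0, -1.6]
    - [1, -2.7, -2.7, -0.8, 0, 0, -2.4]
    - [1, -3.3, -3.3, -0.8, 0, 0, -3.2]
    - [1, -3.9, -3.9, -0.8, 0, 0, -4.0]
    - [1, -4.5, -4.5, -0.8, 0, 0, -4.8]
    - [1, -5.1, -5.1, -0.8, 0, 0, -5.6]
    - [1, -5.7, -5.7, -0.8, 0, 0, -6.4]
    - [1, -6.3, -6.3, -0.8, 0, 0, -7.2]
    - [1, -6.8, -6.8, -0.8, 0, 0, -8.0]

```text
time_s: 1.9
eef_pos: [0.379, -0.233, 0.2636]
tool_rot: [-3.088, 0.577, -0.001]
force: [0.3, -1.1, 0.2]
grip_width: 0.0003
```

```bash
python3 - <<'E'
from go import *
s,Rt=state(); print(need((0,-.13,.262),s,Rt)); yaw=p[2]
x=np.array([np.cos(yaw),np.sin(yaw),0]); z=np.array([0,0,-1]); M=np.stack([x,np.cross(z,x),z],1)
print((np.degrees((Rt.inv()*R.from_matrix(M)).as_rotvec())/6).round(3), s["q"].round(2))
E
```

```text
t 1.9 chute [ -43.7 -374.4  263.6] F [ 0.5 -1.   0.2] grip 0.0003
[ 0.46  -6.189  0.041]
[-0.002 -0.005 -0.98 ] [-0.7  -0.06 -0.34  1.29  0.    1.24]
```

Call:
send_rows:
  increments:
    - [1, 0.05, -0.7, 0, 0, 0, -0.2]
    - [1, 0.1, -1.4, 0, 0, 0, -0.4]
    - [1, 0.2, -2.1, 0, 0, 0, -0.6]
    - [1, 0.25, -2.8, 0, 0, 0, -0.8]
    - [1, 0.3, -3.5, 0, 0, 0, -0.9]
    - [1, 0.35, -4.2, 0, 0, 0, -1.0]
    - [1, 0.4, -4.9, 0, 0, 0, -1.0]
    - [1, 0.45, -5.5, 0, 0, 0, -1.0]
    - [1, 0.46, -5.9, 0, 0, 0, -1.0]
    - [1, 0.46, -6.1, 0, 0, 0, -1.0]
    - [1, 0.46, -6.1, 0, 0, 0, -1.0]

```text
time_s: 2.82
eef_pos: [0.4853, -0.0135, 0.2634]
tool_rot: [-3.113, 0.418, -0.0]
force: [-0.4, -0.0, 0.5]
grip_width: -0.0004
```

```bash
python3 - <<'E'
from go import *
s,Rt=state(); print(need((0,-.13,.262),s,Rt))
for n in("top","scene"):
    im=env.get_image(n); tcp=proj(n,s["eef_pos"])[0]; print(n,tcp)
    c=im[160:300,155:325] if n=="top" else im[125:245,300:450]
    o=(155,160) if n=="top" else (300,125)
    c=cv2.resize(c,None,fx=4,fy=4,interpolation=cv2.INTER_CUBIC)
    cv2.drawMarker(c,tuple(int(v) for v in (tcp-o)*4),(255,255,0),0,12,1)
    cv2.imwrite(f"pics/{n}1.png",c)
E
```

```text
t 2.82 chute [   1.  -134.6  263.4] F [-0.4 -0.1  0.5] grip -0.0004
[-0.024 -0.115  0.034]
top [265.31888116 235.49324465]
scene [370.07779813 166.38781108]
```

View pics/top1.png

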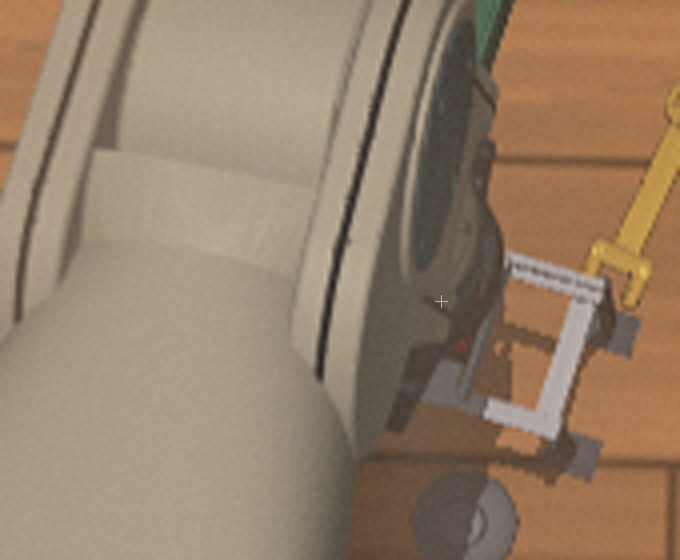

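View pics/scene1.png

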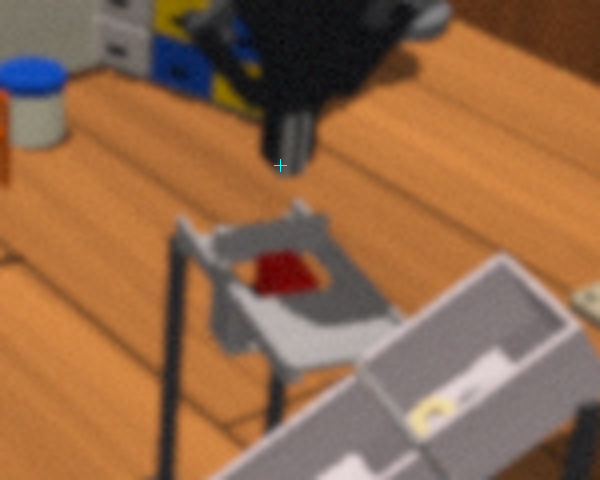

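In the scene view the closed fingers hang above the red button, with tips at about (372,167). The projected TCP is about 2 px off that, so the scene camera has a small offset and the top-view fit can be trusted. Next I'll descend.

```bash
python3 - <<'E'
from go import *
np.save("pose.npy",np.array([.5189,.1151,-.267]))
import go; go.p=np.load("pose.npy")
s,Rt=state(); print(need((0,-.127,.217),s,Rt))
E
```

```text
t 2.92 chute [   1.3 -134.5  263.3] F [-0.1 -0.2 -0.2] grip 0.0003
[-0.034 -0.187  1.157]
```

Call:
send_rows:
  increments:
    - [1, -0.03, -0.19, 0.1, 0, 0, 0]
    - [1, -0.03, -0.19, 0.4, 0, 0, 0]
    - [1, -0.03, -0.19, 0.7, 0, 0, 0]
    - [1, -0.03, -0.19, 0.95, 0, 0, 0]
    - [1, -0.03, -0.19, 1.1, 0, 0, 0]
    - [1, -0.03, -0.19, 1.16, 0, 0, 0]
    - [1, -0.03, -0.19, 1.16, 0, 0, 0]

```text
time_s: 3.5
eef_pos: [0.4852, -0.0072, 0.2162]
tool_rot: [-3.113, 0.423, 0.002]
force: [0.1, 0.2, 0.5]
grip_width: -0.0003
```

```bash
python3 - <<'E'
from go import *
s,Rt=state(); print(need((0,-.127,.194),s,Rt))
n="scene"
im=env.get_image(n)
cv2.imwrite(f"pics/s2.png",cv2.resize(im[125:245,300:450],None,fx=4,fy=4,interpolation=cv2.INTER_CUBIC))
E
```

```text
t 3.5 chute [-2.000e-01 -1.268e+02  2.162e+02] F [0.  0.2 0.5] grip -0.0003
[0.007 0.004 0.555]
```

View pics/s2.png

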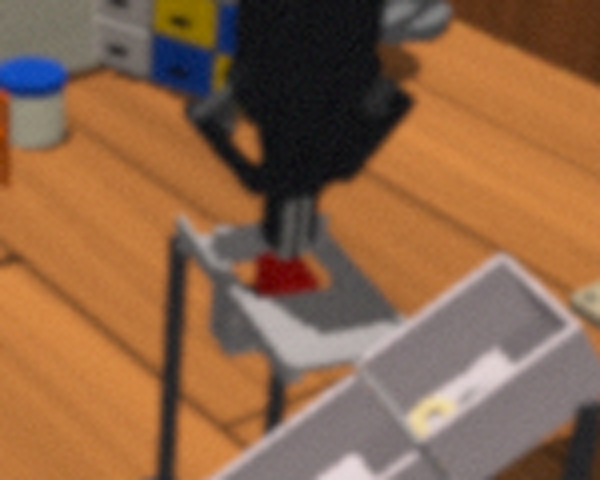

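The tip at (372,187) is over the outer part of the button. Now the press.

Call:
send_rows:
  increments:
    - [1, 0, 0, 0.1, 0, 0, 0]
    - [1, 0, 0, 0.2, 0, 0, 0]
    - [1, 0, 0, 0.3, 0, 0, 0]
    - [1, 0, 0, 0.4, 0, 0, 0]
    - [1, 0, 0, 0.5, 0, 0, 0]
    - [1, 0, 0, 0.5, 0, 0, 0]

```text
time_s: 4.05
eef_pos: [0.4866, -0.0071, 0.1972]
tool_rot: [3.113, -0.422, 0.003]
force: [0.5, 0.3, 6.3]
grip_width: -0.0002
```

```bash
python3 - <<'E'
from go import *
s,Rt=state()
E
```

```text
t 4.05 chute [   1.1 -126.4  197.2] F [0.5 0.4 6.3] grip -0.0002
```

Call:
send_rows:
  increments:
    - [1, 0, 0, 0.05, 0, 0, 0]
    - [1, 0, 0, 0.1, 0, 0, 0]
    - [1, 0, 0, 0.12, 0, 0, 0]
    - [1, 0, 0, 0.12, 0, 0, 0]

```text
time_s: 4.38
eef_pos: [0.4866, -0.0071, 0.194]
tool_rot: [3.113, -0.422, 0.003]
force: [-1.9, 0.5, 10.5]
grip_width: 0.0006
```

```bash
python3 - <<'E'
from go import *
s,Rt=state()
E
```

```text
t 4.38 chute [   1.1 -126.4  194. ] F [-1.9 -0.1 10.5] grip 0.0006
```

Call:
send_rows:
  increments:
    - [1, 0, 0.06, 0, 0, 0, 0]
    - [1, 0, 0.12, 0, 0, 0, 0]
    - [1, 0, 0.18, 0, 0, 0, 0]
    - [1, 0, 0.23, 0, 0, 0, 0]
    - [1, 0, 0.28, 0, 0, 0, 0]
    - [1, 0, 0.33, 0, 0, 0, 0]
    - [1, 0, 0.38, 0, 0, 0, 0]
    - [1, 0, 0.43, 0, 0, 0, 0]
    - [1, 0, 0.48, 0, 0, 0, 0]
    - [1, 0, 0.53, 0, 0, 0, 0]

```text
time_s: 5.22
eef_pos: [0.4824, -0.0252, 0.1939]
tool_rot: [-3.107, 0.419, -0.008]
force: [1.7, 7.1, 7.1]
grip_width: 0.0001
```

```bash
python3 - <<'E'
from go import *
s,Rt=state()
n="scene"
im=env.get_image(n)
cv2.imwrite(f"pics/s3.png",cv2.resize(im[125:245,300:450],None,fx=4,fy=4,interpolation=cv2.INTER_CUBIC))
E
```

```text
t 5.22 chute [   1.9 -145.   193.9] F [-0.2  7.3  7.1] grip 0.0001
```

View pics/s3.png

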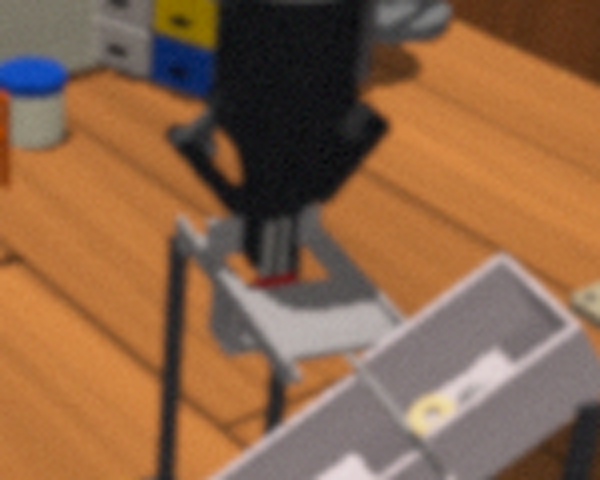

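The gate is dragging open by about 9 mm, and its plate already covers most of the button (red strip at about (369,195)). I'll continue a little at this depth, then lift to plate level and go on.

Call:
send_rows:
  increments:
    - [1, 0, 0.06, 0, 0, 0, 0]
    - [1, 0, 0.12, 0, 0, 0, 0]
    - [1, 0, 0.17, -0.1, 0, 0, 0]
    - [1, 0, 0.2, -0.2, 0, 0, 0]
    - [1, 0, 0.22, -0.32, 0, 0, 0]
    - [1, 0, 0.24, -0.38, 0, 0, 0]
    - [1, 0, 0.32, -0.38, 0, 0, 0]
    - [1, 0, 0.42, -0.38, 0, 0, 0]
    - [1, 0, 0.52, -0.38, 0, 0, 0]
    - [1, 0, 0.62, -0.38, 0, 0, 0]
    - [1, 0, 0.72, -0.38, 0, 0, 0]
    - [1, 0, 0.82, -0.38, 0, 0, 0]

```text
time_s: 6.27
eef_pos: [0.4712, -0.0595, 0.2073]
tool_rot: [-3.113, 0.422, 0.0]
force: [-0.1, 5.5, 1.9]
grip_width: 0.0001
```

```bash
python3 - <<'E'
from go import *
s,Rt=state()
n="scene"
im=env.get_image(n)
cv2.imwrite(f"pics/s4.png",cv2.resize(im[125:245,300:450],None,fx=4,fy=4,interpolation=cv2.INTER_CUBIC))
E
```

```text
t 6.27 chute [   0.  -181.   207.3] F [-1.5  5.3  1.9] grip 0.0001
```

View pics/s4.png

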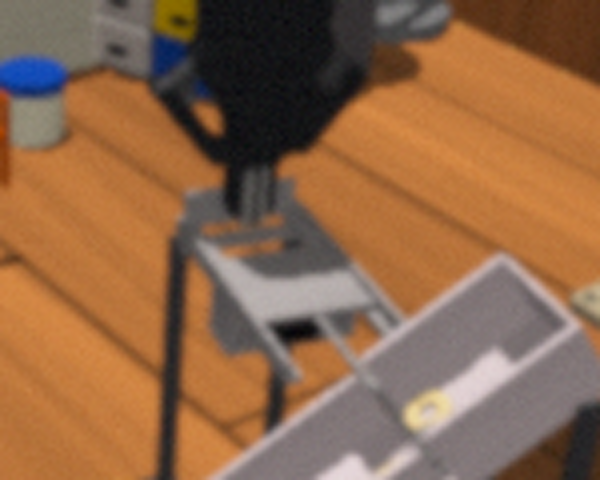

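The gate is about two thirds open with the button hidden under the plate, and a washer is starting to move at (405,228). Next I'll take it to the stop.

Call:
send_rows:
  increments:
    - [1, 0, 0.08, 0, 0, 0, 0]
    - [1, 0, 0.16, 0, 0, 0, 0]
    - [1, 0, 0.24, 0, 0, 0, 0]
    - [1, 0, 0.32, 0, 0, 0, 0]
    - [1, 0, 0.38, 0, 0, 0, 0]
    - [1, 0, 0.44, 0, 0, 0, 0]
    - [1, 0, 0.48, 0, 0, 0, 0]
    - [1, 0, 0.5, 0, 0, 0, 0]
    - [1, 0, 0.5, 0, 0, 0, 0]

```text
time_s: 7.07
eef_pos: [0.466, -0.0786, 0.2072]
tool_rot: [3.113, -0.422, -0.0]
force: [-0.2, 2.9, 1.3]
grip_width: 0.0002
```

```bash
python3 - <<'E'
from go import *
s,Rt=state()
n="scene"
im=env.get_image(n)
cv2.imwrite(f"pics/s5.png",cv2.resize(im[160:360,240:480],None,fx=3,fy=3,interpolation=cv2.INTER_CUBIC))
E
```

```text
t 7.07 chute [   0.  -200.8  207.2] F [-0.9  2.8  1.3] grip 0.0002
```

View pics/s5.png

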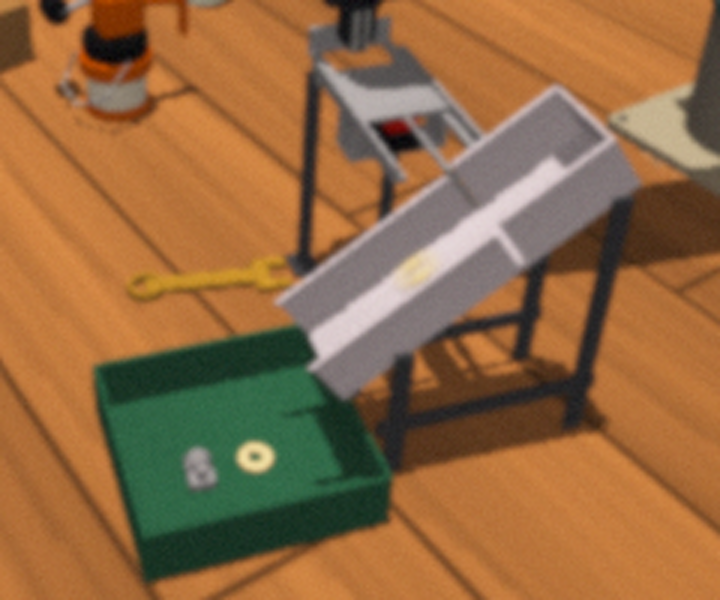

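The housing (307,316) and one washer (325,312) are in the bin, and the second washer is sliding at (378,249). I'll press on to the stop.

Call:
send_rows:
  increments:
    - [1, 0, 0.04, 0, 0, 0, 0]
    - [1, 0, 0.08, 0, 0, 0, 0]
    - [1, 0, 0.12, 0, 0, 0, 0]
    - [1, 0, 0.12, 0, 0, 0, 0]

```text
time_s: 7.45
eef_pos: [0.4659, -0.0787, 0.2073]
tool_rot: [-3.102, 0.417, -0.003]
force: [3.6, 16.2, 0.6]
grip_width: -0.0001
```

```bash
python3 - <<'E'
from go import *
s,Rt=state()
E
```

```text
t 7.45 chute [   0.  -200.9  207.3] F [-0.8 16.6  0.6] grip -0.0001
```

The gate is at its stop: 16 N with no further motion. Now back off, lift over the lip and go round to its outer side.

Call:
send_rows:
  increments:
    - [1, 0, -0.15, 0, 0, 0, 0]
    - [1, 0, -0.25, -0.1, 0, 0, 0]
    - [1, 0, -0.25, -0.4, 0, 0, 0]
    - [1, 0, -0.25, -0.8, 0, 0, 0]
    - [1, 0, -0.25, -1.1, 0, 0, 0]
    - [1, 0, 0.1, -1.1, 0, 0, 0]
    - [1, 0, 0.5, -1.1, 0, 0, 0]
    - [1, 0, 0.85, -1.1, 0, 0, 0]
    - [1, 0, 0.95, -1.1, 0, 0, 0]
    - [1, 0, 0.95, -1.1, 0, 0, 0]

```text
time_s: 8.28
eef_pos: [0.4548, -0.1209, 0.2516]
tool_rot: [3.111, -0.425, 0.001]
force: [0.9, 0.2, -0.4]
grip_width: 0.0003
```

```bash
python3 - <<'E'
from go import *
s,Rt=state()
for n in("scene","top"):
    im=env.get_image(n)
    c=im[160:360,240:480] if n=="scene" else im[110:310,150:390]
    cv2.imwrite(f"pics/{n}6.png",cv2.resize(c,None,fx=3,fy=3,interpolation=cv2.INTER_CUBIC))
    for q in("washer_a","housing"): print(n,q,[(np.round(d["at"],1).tolist(),round(d["confidence"],2)) for d in env.mark_of(q,n)])
E
```

```text
t 8.28 chute [   0.4 -244.6  251.6] F [ 0.9  0.4 -0.4] grip 0.0003
scene washer_a [([312.6, 323.6], 0.66), ([308.5, 321.0], 0.64)]
scene housing [([318.3, 305.8], 0.46)]
top washer_a [([173.7, 247.8], 0.56), ([170.0, 237.1], 0.55)]
top housing [([157.4, 244.5], 0.43)]
```

View pics/scene6.png

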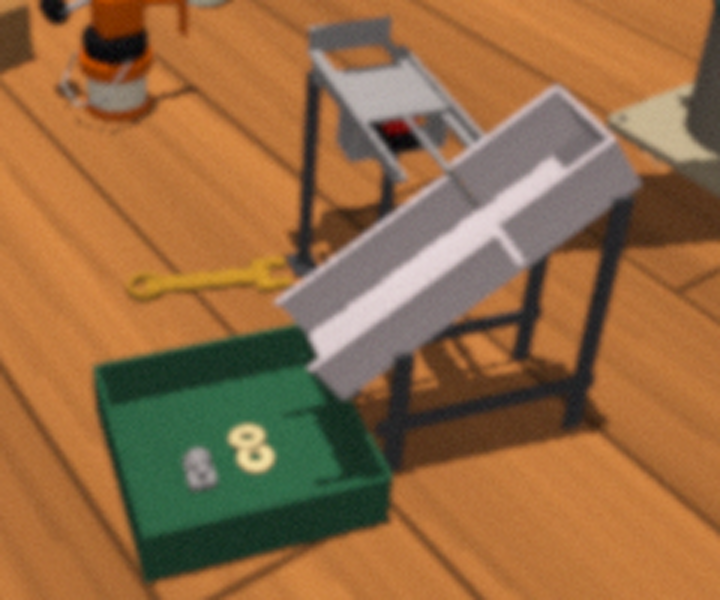

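View pics/top6.png

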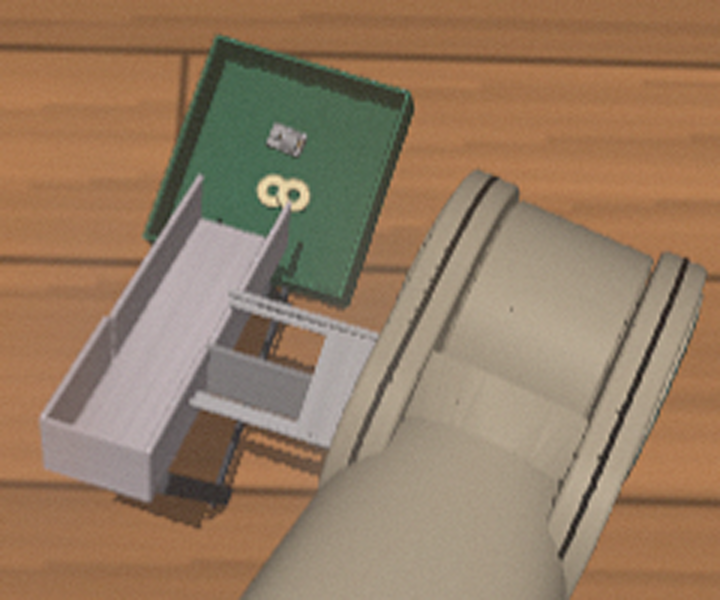

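All three parts lie in the bin: housing at top (246,157), washers at (240,173) and (248,174). The chute is empty. Next I'll descend outside the lip and push the gate shut.

Call:
send_rows:
  increments:
    - [1, 0, 0, 0.3, 0, 0, 0]
    - [1, 0, 0, 0.7, 0, 0, 0]
    - [1, 0, 0, 0.95, 0, 0, 0]
    - [1, 0, 0, 1.03, 0, 0, 0]
    - [1, 0, -0.1, 1.03, 0, 0, 0]
    - [1, 0, -0.22, 1.03, 0, 0, 0]
    - [1, 0, -0.32, 1.03, 0, 0, 0]
    - [1, 0, -0.42, 1.03, 0, 0, 0]
    - [1, 0, -0.54, 1.03, 0, 0, 0]
    - [1, 0, -0.66, 1.03, 0, 0, 0]
    - [1, 0, -0.78, 1.03, 0, 0, 0]
    - [1, 0, -0.9, 1.03, 0, 0, 0]

```text
time_s: 9.58
eef_pos: [0.465, -0.085, 0.2108]
tool_rot: [3.112, -0.422, 0.002]
force: [-0.7, -3.7, 2.8]
grip_width: 0.0
```

```bash
python3 - <<'E'
from go import *
s,Rt=state(); print(need((0,-.162,.2105),s,Rt))
E
```

```text
t 9.58 chute [   0.8 -207.3  210.8] F [ 0.3 -3.7  2.8] grip 0.0
[-0.023 -1.131  0.007]
```

Pushing with 3.7 N, and the gate is moving.

Call:
send_rows:
  increments:
    - [1, 0, -0.1, 0, 0, 0, 0]
    - [1, 0, -0.2, 0, 0, 0, 0]
    - [1, 0, -0.3, 0, 0, 0, 0]
    - [1, 0, -0.4, 0, 0, 0, 0]
    - [1, 0, -0.5, 0, 0, 0, 0]
    - [1, 0, -0.6, 0, 0, 0, 0]
    - [1, 0, -0.7, 0, 0, 0, 0]
    - [1, 0, -0.8, 0, 0, 0, 0]
    - [1, 0, -0.88, 0, 0, 0, 0]
    - [1, 0, -0.95, 0, 0, 0, 0]
    - [1, 0, -1.0, 0, 0, 0, 0]
    - [1, 0, -1.03, 0, 0, 0, 0]

```text
time_s: 10.58
eef_pos: [0.4753, -0.0449, 0.21]
tool_rot: [-3.113, 0.422, 0.0]
force: [0.7, -4.5, 1.2]
grip_width: 0.0002
```

```bash
python3 - <<'E'
from go import *
s,Rt=state(); print(need((0,-.162,.2105),s,Rt))
E
```

```text
t 10.58 chute [ 2.000e-01 -1.658e+02  2.100e+02] F [ 1.9 -4.2  1.2] grip 0.0002
[-0.004 -0.095 -0.012]
```

Call:
send_rows:
  increments:
    - [1, 0, -0.03, 0, 0, 0, 0]
    - [1, 0, -0.06, 0, 0, 0, 0]
    - [1, 0, -0.09, 0, 0, 0, 0]
    - [1, 0, -0.11, 0, 0, 0, 0]
    - [1, 0, -0.13, 0, 0, 0, 0]
    - [1, 0, -0.13, 0, 0, 0, 0]

```text
time_s: 11.08
eef_pos: [0.476, -0.0397, 0.2098]
tool_rot: [-3.113, 0.422, 0.003]
force: [-1.0, -2.4, 0.6]
grip_width: 0.0002
```

```bash
python3 - <<'E'
from go import *
s,Rt=state()
n="scene"
im=env.get_image(n)
cv2.imwrite(f"pics/s7.png",cv2.resize(im[125:245,300:450],None,fx=4,fy=4,interpolation=cv2.INTER_CUBIC))
E
```

```text
t 11.08 chute [  -0.6 -160.7  209.8] F [-0.3 -2.6  0.6] grip 0.0002
```

View pics/s7.png

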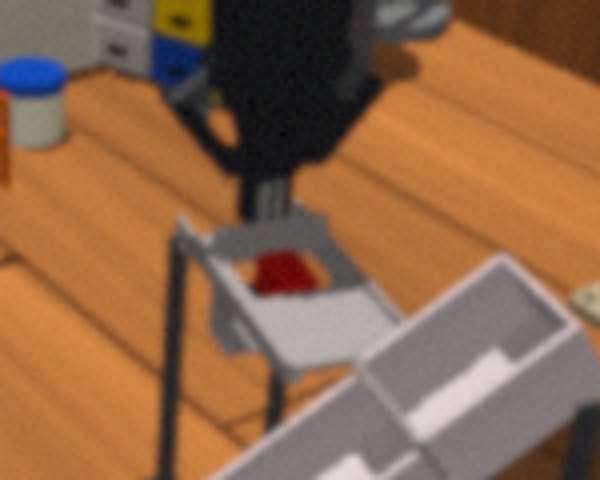

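The button is showing in its slot again at (371,193). I'll push on to feel the stop.

Call:
send_rows:
  increments:
    - [1, 0, -0.03, 0, 0, 0, 0]
    - [1, 0, -0.06, 0, 0, 0, 0]
    - [1, 0, -0.09, 0, 0, 0, 0]
    - [1, 0, -0.09, 0, 0, 0, 0]

```text
time_s: 11.47
eef_pos: [0.476, -0.0396, 0.2099]
tool_rot: [3.104, -0.423, -0.005]
force: [-4.3, -12.1, 2.7]
grip_width: -0.0003
```

```bash
python3 - <<'E'
from go import *
s,Rt=state()
E
```

```text
t 11.47 chute [  -0.6 -160.6  209.9] F [ -0.9 -12.8   2.7] grip -0.0003
```

At the shut stop: 12.8 N with no motion. Now come clear.

Call:
send_rows:
  increments:
    - [1, 0, 0.15, 0, 0, 0, 0]
    - [1, 0, 0.4, 0, 0, 0, 0]
    - [1, 0, 0.7, -0.2, 0, 0, 0]
    - [1, 0, 1.0, -0.7, 0, 0, 0]
    - [1, 0, 1.4, -1.2, 0, 0, 0]
    - [1, 0, 2.0, -1.7, 0, 0, 0]
    - [1, 0, 2.6, -2.2, 0, 0, 0]
    - [1, 0, 3.2, -2.3, 0, 0, 0]
    - [1, 0, 3.7, -2.3, 0, 0, 0]
    - [1, 0, 4.0, -2.3, 0, 0, 0]
    - [1, 0, 4.1, -2.3, 0, 0, 0]
    - [1, 0, 4.1, -2.3, 0, 0, 0]

```text
time_s: 12.47
eef_pos: [0.4336, -0.1949, 0.3015]
tool_rot: [-3.111, 0.424, 0.001]
force: [0.2, 0.4, -0.2]
grip_width: 0.0
```

```bash
python3 - <<'E'
from go import *
s,Rt=state()
for n in("scene","top"):
    im=env.get_image(n)
    c=im[160:360,240:480] if n=="scene" else im[110:310,150:390]
    cv2.imwrite(f"pics/{n}8.png",cv2.resize(c,None,fx=3,fy=3,interpolation=cv2.INTER_CUBIC))
E
```

```text
t 12.47 chute [  -0.5 -321.6  301.5] F [ 0.1  0.5 -0.2] grip 0.0
```

View pics/scene8.png

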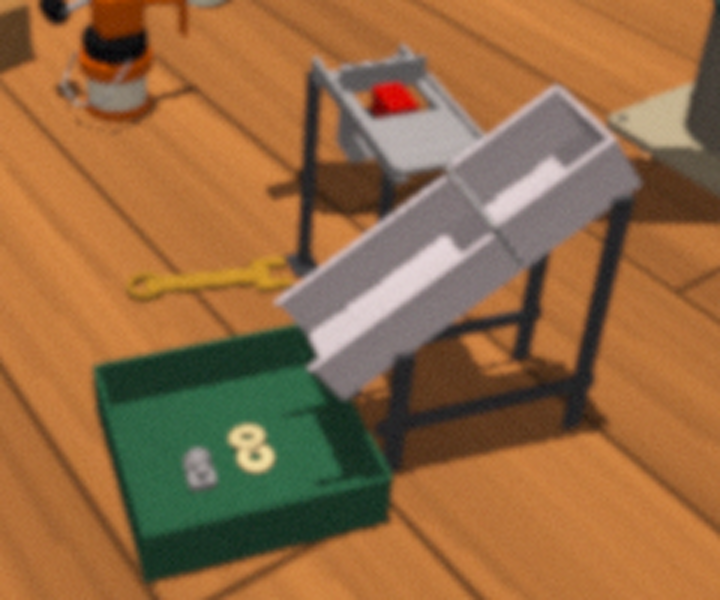

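View pics/top8.png

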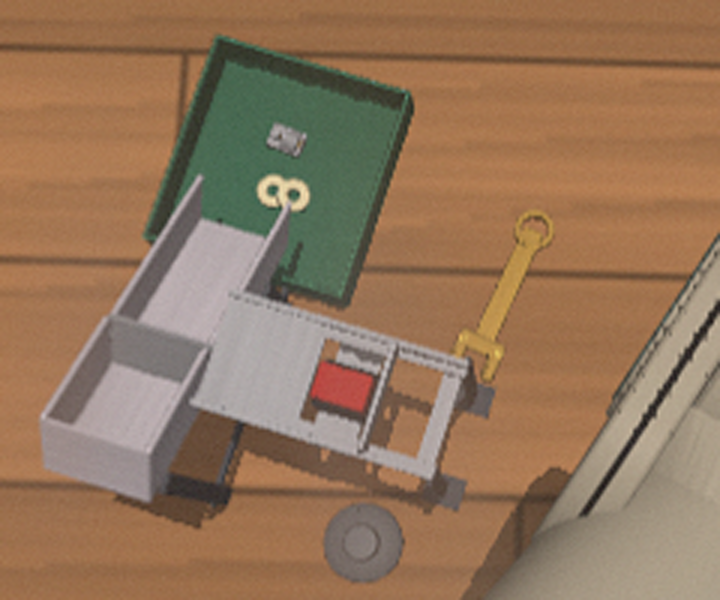

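The final pictures show the gate shut, the button up at top (264,238), the three parts in the bin, and the wrench, cap and reel where they were. The arm is clear, so I'm handing the job in.

```bash
python3 - <<'E'
from rig import env
print(env.close_job())
E
```

```text
the job is handed in; nothing more can be done
None
```

The job is done and handed in at about 12.6 s of the 42 s allowed; no verdict was reported.

- **Press:** I pressed the button to its stop with closed fingertips, 10.5 N at a tip height of 194 mm.
- **Open:** I dragged the gate open by the lip's inner face to its stop, 16 N with no further motion. The plate held the button down once it had slid over it.
- **Parts:** The housing and both washers ran into the bin. I saw all three there in both cameras before I started closing the gate.
- **Close:** I pushed the gate shut by the lip's outer face to its stop, about 13 N with no motion, and backed off.

In the last pictures the gate is shut, the button is up in its slot, and the three parts are in the bin. The wrench, cap and reel are where they were, and the force on the tool is about 0 N.

- **Camera offset:** The scene camera read about 2 px off against the fingertip, so I relied on the top view for the chute's position.
- **Height mismatch:** The quoted height of the chute's upper end did not line up with the pictures in my fit, but nothing depended on it.

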